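Clamp a shelving crank hub with the pump-trigger rod clamp

TASK

Turn the crank hub in the bench clamp so that its red-faced lug points squarely at the clamp's rubber pad, then let go of the hub and pump the orange trigger until the pad meets the lug and its spring is pressed in about half way (roughly 6 mm of its 12 mm), never more than 9 mm, or the hub is crushed. Finish while still holding the trigger squeezed, so that the hub stays gripped upright in the V of the anvil. Move the jaw only with the trigger, never by pushing the jaw or pad itself, and leave the tin, the wheel and the book alone.

Things in the scene. Friction and masses are not known exactly. Their poses are not given: they have to be found in the camera images.
- clamp: Rod clamp bolted to the bench. Blue base plate 262 x 80 x 8 mm. Origin: on the table, under the hub's axis when the hub is seated in the V anvil. Its x runs level along the rod: dark steel V anvil at x -50 to -8 mm (46 mm high), then pad, orange jaw, black housing (x 118 to 200 mm, 50 mm high, 72 at the hinge) with trigger and handle; z up. A toothed steel rod, z 22 mm, sticks out behind to x 231 mm.
- handle_top (a point): Top of the fixed black handle, a post 22 mm (clamp x 174 to 196 mm) by 24 mm, its top 126 mm above the table.
- jaw: Orange jaw block on the front end of the rod, 14 x 44 x 34 mm, top 46 mm above the table, carrying the rubber pad. It slides only along clamp x. Not to be pushed by the robot. Its origin is the clamp's origin shifted by -jaw_slide along clamp x; the block lies 98 to 112 mm along +x of it.
- pad_face (a point): Centre of the black rubber pad's flat front face (40 wide x 32 mm high), which looks along -x of the clamp at the anvil; 29 mm above the table.
- jaw_slide (a joint): Advance of rod and jaw towards the anvil (m), 0 to 0.070. With the pad free, pad_face is at clamp x = 0.080 - jaw_slide. The rod has about 3 N of friction and stays where left, but nothing locks it: if the trigger is released with the pad pressed in, the pad's spring throws the jaw back and little or no clamping remains.
- pad_press (a joint): How far the spring-loaded pad is pressed back into the jaw (m): 0 free, 0.012 bottomed. The gap between pad and jaw block, bridged by two brass pins, is 12 mm when free. Stiffness 2 N per mm: 6 mm means about 12 N on the hub.
- trigger: Orange trigger blade, 12 mm thick, 24 mm wide, between pad and handle, z 74 to 122 mm above the table. Origin: its hinge (axis along clamp y) at clamp x 150 mm, z 62 mm. At rest it leans 0.25 rad towards the pad; squeezing swings its top towards the handle (+x of the clamp) until it leans 0.25 rad the other way. Front and sides are free; 29 mm of air behind it at rest.
- trigger_grip (a point): Middle of the blade's front face (the face towards the pad), 45 mm from the hinge: at clamp x 133 mm, 104 mm above the table at rest. The place to push or pull.
- trigger_angle (a joint): Trigger angle (rad): 0 at rest, 0.5 at the stop (22 mm at trigger_grip). A spring returns it (2 to 3 N there). While driving, the jaw advances about 0.025 m per rad (0.55 mm per mm at trigger_grip), at most 13 mm a stroke. The pawl works on 6 mm teeth: up to the first 6 mm of a stroke's jaw travel may be idle. Let it return to 0 between strokes; the jaw stays.
- hub: Loose crank hub, 0.25 kg: upright aluminium drum, 40 mm diameter, 44 mm high, with a square steel stub, 18 x 18 mm (sides along its x and y), 44 to 74 mm above its underside. Origin: centre of the underside; it stands on the 8 mm base plate, up to 8 mm in front of its seat in the V (the jaw pushes it home). Its lug starts 0.5 to 1.3 rad anticlockwise from above of clamp +x, where it belongs.
- hub_lug (a point): Centre of the flat red face of the hub's rectangular lug (24 mm wide, 40 mm high), which sticks out along the hub's +x to 26 mm from its axis; 22 mm above its underside. A red stripe on top points to it.
- tin: Green grease tin, 54 mm in diameter, 70 mm high, origin under its centre. Leave alone.
- wheel: Dark steel guide wheel lying flat, 60 mm in diameter, 22 mm high, origin under its centre. Leave alone.
- book: Dark green bound book lying flat, 156 x 116 x 28 mm, origin under its centre. Leave alone.
Things that resemble listed ones, but are neither listed nor needed, are in the scene too. Leave any yellow look-alike of the hub alone.

How it is judged (in metres and radians):
On the way, in this order (a step that is already met when the one before it is completed fails the run):
1. the hub stands turned with its lug towards the pad, let go, the pad still free (angle between the x axis of hub and the x axis of clamp, either way round below 0.14 rad and x of hub_lug in the frame of clamp above 0.015 m and angle between hub's own z axis and vertical below 0.1 rad and height (world z) of hub below 0.014 m and contact force between the fingers and hub below 0.2 N and value of joint pad_press below 0.001 m), for 0.2 s.
2. the trigger, pushed by the robot, presses the pad onto the hub (value of joint pad_press above 0.002 m and contact force between hub and jaw above 2 N and contact force between any of the fingers, the arm and trigger above 1 N), for 0.05 s.
At the end, for the whole second after the job is handed in: For the last second: trigger held squeezed (over 1 N, over 0.03 rad); pad pressed in 3.5 to 9 mm on the hub (over 5 N); hub still, upright within 0.1 rad, in the V within 5 mm, lug facing the pad within 0.14 rad, not touched by the robot (angle between the x axis of hub and the x axis of clamp, either way round below 0.14 rad and x of hub_lug in the frame of clamp above 0.015 m and angle between hub's own z axis and vertical below 0.1 rad and height (world z) of hub below 0.014 m and contact force between any of the fingers, the arm and trigger above 1 N and value of joint trigger_angle above 0.03 rad and value of joint pad_press between 0.0035 and 0.009 m and contact force between hub and jaw above 5 N and x of hub in the frame of clamp between -0.005 and 0.005 m and y of hub in the frame of clamp between -0.005 and 0.005 m and linear speed of hub below 0.02 m/s and contact force between each of the arm, the fingers and hub below 0.2 N); the arm keeps its last pose, push and grip.
It fails at once if the hub is crushed: pad pressed in more than 9.5 mm (value of joint pad_press above 0.0095 m).
It fails at once if the robot pushes the jaw or pad itself (contact force between any of the fingers, the arm and jaw above 2 N).
It fails at once if tin, wheel or book is moved more than 20 mm (distance of any of tin, wheel, book from where it was at the start of the episode above 0.02 m).
It also fails if it takes over 72 s, if anything falls off the work surface, if the arm or the gripper's body presses on something with over 40 N, if the wrist force passes 120 N, or if a joint passes its speed limit or range.

ROBOT

A 7-joint arm with a two-finger parallel gripper is mounted at the origin on the work surface. World frame = base frame: x ahead of the robot, y to its left, z up, the work surface at z = 0. Lengths are in mm, angles in rad, forces in N, time in s.
With the tool pointing down it reaches from about 400 to 875 mm from the base axis. Payload 4.4 kg.
Tool frame: the origin (TCP) lies at the very end of the fingers, on their centre line; the grasp point (between the pads) lies 19 mm behind it; z points along the fingers, y is the line along which they close (so a half turn about z gives the same grasp; the last joint's range is limited). The gripper opens to 85 mm and grips with 20 to 120 N. Pads are 22 mm wide; open, the fingers measure 114 mm over their backs; the gripper's body (76 mm by 85 mm) begins 54 mm behind the grasp point. The pads swing forward as they close: fully open they stand 13 mm farther back than shut.
Start: joints at [-1.351, 0.628, 0.038, 1.517, -0.027, 0.996, -0.02], TCP at [183.227, 623.655, 231.313] pointing down, gripper open.
Joint ranges: [-3.06, 3.06], [-0.37, 2.12], [-1.25, 1.32], [0.18, 2.47], [-1.1, 4.24], [0.23, 1.98], [-2.94, 2.94]. Speed limits (rad/s): [2.57, 2.57, 3.14, 3.14, 3.14, 3.14, 3.14].

INTERFACE

Orientations are given as [roll, pitch, yaw] about the fixed x, y, z axes, in that order (R = Rz(yaw) Ry(pitch) Rx(roll)).
In Python, from cell import ctrl gives the robot as it stands.
- The arm moves only by the tool step_arm, never from a script. Its argument "series" is a list that holds one entry, the list of rows, each a list of 7 numbers: the turn, a rotation vector about the tool's x, y, z as a fraction of full scale, then the shift along the tool's x, y, z as a fraction of full scale, then the closure, from 0 (fully open) to 1 (shut). In form: [[[ax, ay, az, tx, ty, tz, gripper], ...]]. A call has 1 to 12 rows; each row shifts and turns the commanded pose from where the row before left it, along the tool's axes as they then stand; what a row does not reach is not made up. Full scale, the value 1, is 150 mm for a shift and 45 degrees for a turn. A row lasts 1/10 s, in which the tool goes at most 50 mm and 8.59 degrees, less where a joint would pass 70% of its speed; a pose out of reach is approached as far as the arm can. A call with a number of a shift or a turn outside -1 to 1 is refused whole. A call with a gripper value outside its range is refused whole. The fingers move at their own pace and stop on an object; the grip force is fixed at half the most. Time passes only in rows, so rows that do not move let the fingers close. It gives the time, the measured TCP pose, the force, the opening and the grip force at its end, in the units of the state.
- ctrl.read_state(): the state, without advancing time (a new reading comes with each control period).
- ctrl.get_image(name): name is "scene" or "top" or "wrist"; returns a dict with "img" (420x560x3 uint8, red, green, blue), "fx", "fy", "cx", "cy" (pixels), "R" (3x3) and "t" (3): a world point X has camera coordinates R X + t. Camera axes: x right, y down, z forward; pixel columns grow to the right and rows downward; lengths in mm; the calibration is good to about 2 mm. A picture is of the moment at which its call begins. There is no depth.
- ctrl.finish_job(): hands the job in; it is judged then, once.
Trained networks look in a picture, given as the dict that the camera call returned (one of the last four; its "shot" number tells which), for a name from the list of things; names that differ only in an ending like _2 or _b are one class to them, and where a whole thing is asked for, a point or a joint stands for the part that bears it (a point fixed in the world has none). Each returns a list of dicts, best first, with "score" (0 to 1); they miss things now and then, are a little off and sometimes report something else, mostly with a low value. They report only what shows in the picture. A call takes as long as a camera call. They do not tell look-alikes from the thing itself.
- ctrl.recognise(picture, thing): "centre" ([column, row] in pixels, amid what is visible of it).
The state is a dict: "clock": time; "qpos": joint angles; "qd": joint speeds; "tau": joint torques, N m; "eef_pos": TCP position; "tool_rot": TCP orientation; "force": force on the tool from outside, world axes, zero at the start; "torque": the same for the moment, N m; "width": finger opening in mm; "gripper_force": force on a finger pad.
Only numpy, scipy, OpenCV 4.12 (cv2) and the standard library are available. Lean on these libraries where they do the work, as an engineer would, in place of code of your own. Each camera call takes 0.05 s, during which the arm holds its last target. There are 200 camera calls.

## Working session

There is one attempt and no reset: what is moved stays moved. The work goes in short steps, Python scripts to look and compute and a tool call to move; the robot and the scene stay as the last step left them, time stands still between calls to the robot, and variables do not carry over. Pictures are saved under pics/ and viewed, at most 10 in all, crops included, and the job is handed in when it is done.

Besides the shell and the picture viewer there is one more tool, called after "Call:" by a JSON object that holds its "method" and its "body", one argument or row to a line. step_arm: Moves the arm, as the interface text tells. Shift numbers are shares of 150 mm and turn numbers shares of 45 degrees, none past 1 either way. Its arguments: {"type":"object","properties":{"series":{"type":"array","items":{"type":"array","items":{"type":"array","items":{"type":"number","minimum":-1,"maximum":1}}}}},"required":["series"]}

```bash
mkdir -p pics; cat > h.py <<'E'
import numpy as np, cv2
from cell import ctrl
from scipy.spatial.transform import Rotation as Ro
def ray(p,uv):
    d=np.array([(uv[0]-p["cx"])/p["fx"],(uv[1]-p["cy"])/p["fy"],1.]);R=np.array(p["R"]);t=np.array(p["t"])
    return -R.T@t, R.T@d
def onz(p,uv,z):
    o,d=ray(p,uv);return o+d*(z-o[2])/d[2]
def proj(p,X):
    c=np.array(p["R"])@np.array(X,float)+np.array(p["t"]);return c[:2]/c[2]*[p["fx"],p["fy"]]+[p["cx"],p["cy"]]
def save(p,n,crop=None,s=1):
    im=p["img"][...,::-1]
    if crop: im=im[crop[1]:crop[3],crop[0]:crop[2]]
    cv2.imwrite("pics/"+n,cv2.resize(im,None,fx=s,fy=s,interpolation=cv2.INTER_CUBIC))
E
python3 - <<'E'
from h import *
a=ctrl.get_image("top");b=ctrl.get_image("scene")
save(a,"top.png");save(b,"scene.png")
for n,p in(("top",a),("scene",b)):
    for th in["clamp","handle_top","jaw","pad_face","trigger","trigger_grip","hub","hub_lug","tin","wheel","book"]:
        print(n,th,[(np.round(r["centre"]).tolist(),round(r["score"],2)) for r in ctrl.recognise(p,th)][:3])
s=ctrl.read_state();print(s["eef_pos"],s["tool_rot"],s["width"],s["clock"])
E
```

```text
top clamp [([210.0, 199.0], 0.61)]
top handle_top [([211.0, 197.0], 0.84), ([215.0, 192.0], 0.43), ([203.0, 199.0], 0.19)]
top jaw [([202.0, 198.0], 0.84)]
top pad_face []
top trigger [([246.0, 256.0], 0.19)]
top trigger_grip [([184.0, 188.0], 0.39), ([211.0, 198.0], 0.38)]
top hub [([316.0, 156.0], 0.84), ([253.0, 192.0], 0.71)]
top hub_lug [([264.0, 145.0], 0.8), ([252.0, 195.0], 0.74), ([313.0, 154.0], 0.67)]
top tin [([246.0, 258.0], 0.59), ([209.0, 196.0], 0.49)]
top wheel [([220.0, 132.0], 0.95), ([250.0, 194.0], 0.24)]
top book [([401.0, 221.0], 0.75)]
scene clamp [([341.0, 302.0], 0.79)]
scene handle_top [([338.0, 301.0], 0.61), ([324.0, 288.0], 0.5)]
scene jaw [([331.0, 297.0], 0.7)]
scene pad_face [([322.0, 291.0], 0.68)]
scene trigger [([355.0, 292.0], 0.72)]
scene trigger_grip [([357.0, 294.0], 0.58)]
scene hub [([212.0, 244.0], 0.92), ([295.0, 264.0], 0.84), ([238.0, 289.0], 0.57)]
scene hub_lug [([212.0, 249.0], 0.91)]
scene tin [([342.0, 227.0], 0.68)]
scene wheel [([264.0, 350.0], 0.66)]
scene book [([213.0, 175.0], 0.73)]
[183.22434782 623.65255562 231.30415863] [-3.14158685e+00 -5.74894497e-05  2.85577488e+00] 85.28787767512495 1.2
```

View pics/top.png

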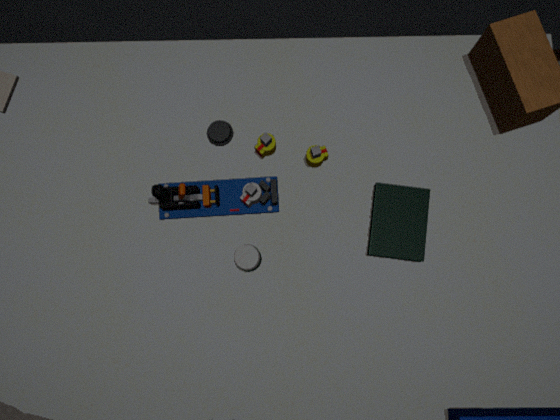

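View pics/scene.png

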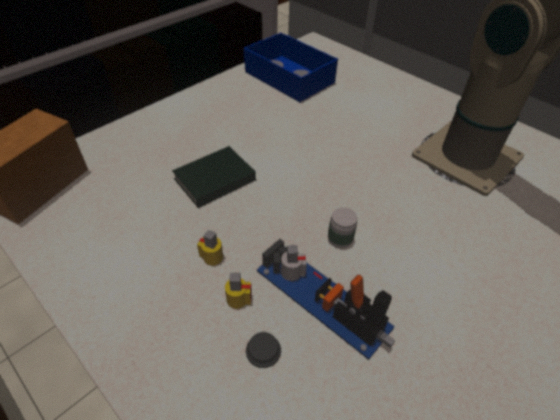

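The hub meant is the bare aluminium one at top (252,192) / scene (293,264): it stands in the clamp. The yellow ones at top (265,145) and (316,156) are decoys. I'll check this in an enlarged crop.

```bash
python3 - <<'E'
from h import *
a=ctrl.get_image("top");b=ctrl.get_image("scene")
ca=cv2.resize(a["img"][165:230,145:295,::-1],None,fx=5.3,fy=5.3,interpolation=cv2.INTER_CUBIC)
cv2.imwrite("pics/c.png",cv2.convertScaleAbs(ca,alpha=1.8))
h=cv2.cvtColor(a["img"],cv2.COLOR_RGB2HSV)
m=cv2.inRange(h,(100,150,40),(125,255,255));m[:165]=0;m[230:]=0;m[:,:145]=0;m[:,295:]=0
pts=np.argwhere(m>0)[:,::-1].astype(float)
P=np.array([onz(a,q,8)[:2] for q in pts]).astype(np.float32)
r=cv2.minAreaRect(P);print(r,cv2.boxPoints(r))
print(onz(a,(219.5,132),22),onz(a,(246,257),70), -np.array(a["R"]).T@a["t"],a["fx"])
for n in((265,142),(316,152)): print(onz(a,n,40))
E
```

```text
((574.4636840820312, 11.110092163085938), (77.7233657836914, 257.2857360839844), 2.8898181915283203) [[ 529.16583   137.63014 ]
 [ 542.137    -119.328415]
 [ 619.76154  -115.40996 ]
 [ 606.79034   141.5486  ]]
[718.08409705   8.08195661  22.        ] [439.03285735 -54.23030626  70.        ] [ 355.95813326 -144.36872911 1155.7100147 ] 536.3728500021465
[688.3339674  -92.76510354  40.        ]
[ 664.3604126  -202.11360047   40.        ]
```

View pics/c.png

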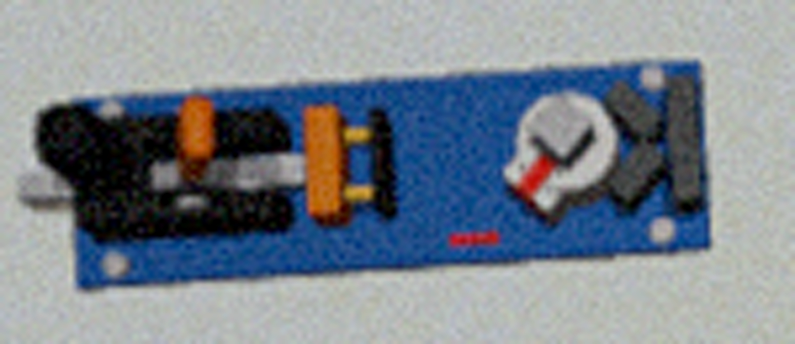

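The crop shows the silver hub in the clamp, with the anvil at its right and the red stripe pointing lower-left, about 0.7 rad anticlockwise of the pad direction. It is clearly the right hub.

```bash
python3 - <<'E'
from h import *
a=ctrl.get_image("top")
ex=np.array([-.0504,.9987]);ey=np.array([-.9987,-.0504]);c=np.array([574.5,11.1])
def q(n,u,v,z):
    X=onz(a,(145+u/5.3,165+v/5.3),z)[:2];print(n,X.round(1),"rel plate centre",round((X-c)@ex,1),round((X-c)@ey,1))
q("anvil back",702,145,46);q("jaw back top (112)",305,160,46);q("jaw front top(98)",345,160,46);q("pad",390,160,45)
q("rod end",22,188,25);q("housing front(118)",292,170,50);q("stub",562,123,82);q("drum",567,140,52);q("handle",68,135,126);q("trig",197,120,118)
q("stripe end",518,192,52);q("stripe start",545,162,52)
q("redmark",475,240,8)
E
```

```text
anvil back [ 576.1 -118.6] rel plate centre -129.7 4.9
jaw back top (112) [572.4  39.6] rel plate centre 28.5 0.7
jaw front top(98) [572.1  23.6] rel plate centre 12.6 1.7
pad [572.1   5.8] rel plate centre -5.2 2.7
rod end [566.6 158. ] rel plate centre 147.1 0.5
housing front(118) [567.6  44. ] rel plate centre 33.2 5.2
stub [578.4 -65.6] rel plate centre -76.8 -0.1
drum [577.7 -65.3] rel plate centre -76.5 0.6
handle [567.5 114.5] rel plate centre 103.6 1.8
trig [574.1  68.3] rel plate centre 57.1 -2.5
stripe end [557.1 -45.9] rel plate centre -56.1 20.3
stripe start [569.  -56.6] rel plate centre -67.3 8.9
redmark [545.4 -24.4] rel plate centre -34.0 30.9
```

Call:
{"method": "step_arm", "body": {
  "series": [
    [[0,0,0,-0.225,-0.2155,0.02,0],[0,0,0,-0.225,-0.2155,0.02,0],[0,0,0,-0.225,-0.2155,0.02,0],[0,0,0,-0.225,-0.2155,0.02,0],[0,0,0,-0.225,-0.2155,0.02,0],[0,0,0,-0.225,-0.2155,0.02,0],[0,0,0,-0.225,-0.2155,0.02,0],[0,0,0,-0.225,-0.2155,0.02,0],[0,0,0,-0.225,-0.2155,0.02,0],[0,0,0,-0.225,-0.2155,0.02,0],[0,0,0,-0.225,-0.2155,0.02,0],[0,0,0,-0.225,-0.2155,0.02,0]]
  ]
}}

```text
clock: 2.55
eef_pos: [463.4, 135.7, 195.5]
tool_rot: [3.141, 0.001, 2.856]
force: [1.5, 0.4, -0.1]
width: 85.6
gripper_force: 0.0
```

Call:
{"method": "step_arm", "body": {
  "series": [
    [[0,0,0,-0.225,-0.2155,0.02,0],[0,0,0,-0.225,-0.2155,0.02,0],[0,0,0,-0.225,-0.2155,0.02,0],[0,0,0,-0.225,-0.2155,0.02,0],[0,0,0,-0.225,-0.2155,0.02,0],[0,0,0.15,0,0,0,0],[0,0,0.15,0,0,0,0],[0,0,0.15,0,0,0,0],[0,0,0.15,0,0,0,0],[0,0,0,0,0,0,0],[0,0,0,0,0,0,0]]
  ]
}}

```text
clock: 3.65
eef_pos: [578.8, -65.2, 180.3]
tool_rot: [-3.142, 0.0, 2.388]
force: [-0.0, 0.7, 0.1]
width: 85.5
gripper_force: 0.0
```

```bash
cat >> h.py <<'E'
def st():
    s=ctrl.read_state();print("t",round(s["clock"],2),"p",np.round(s["eef_pos"],1),"rpy",np.round(s["tool_rot"],3),"F",np.round(s["force"],2),"w",round(s["width"],1),"gf",np.round(s["gripper_force"],1));return s
E
python3 - <<'E'
from h import *
st();w=ctrl.get_image("wrist");save(w,"w1.png")
for th in("hub","hub_lug","pad_face"):print(th,[(np.round(r["centre"]).tolist(),round(r["score"],2)) for r in ctrl.recognise(w,th)][:3])
print(proj(w,(578,-65.5,82)),proj(w,(578.7,-71.8,8)))
E
```

```text
t 3.65 p [578.8 -65.2 180.3] rpy [-3.142  0.     2.388] F [-0.02  0.71  0.13] w 85.5 gf 0.0
hub [([285.0, 188.0], 0.87), ([338.0, 288.0], 0.78), ([242.0, 338.0], 0.73)]
hub_lug [([338.0, 292.0], 0.97), ([284.0, 187.0], 0.77), ([242.0, 340.0], 0.56)]
pad_face []
[282.06709964 209.85121906] [277.83084986 189.50091123]
```

View pics/w1.png

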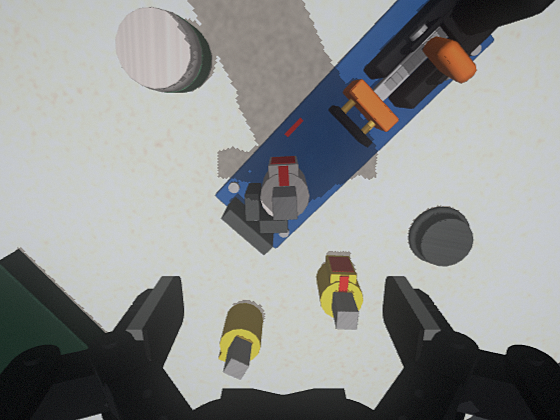

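The wrist view shows the hub stub top at (285,207), its stripe running up the image along the tool x. The pad is at (350,125) and the trigger at (457,60). I'll refine the hub pose and clamp axis from this view.

```bash
python3 - <<'E'
from h import *
w=ctrl.get_image("wrist");h=cv2.cvtColor(w["img"],cv2.COLOR_RGB2HSV)
red=(cv2.inRange(h,(0,150,150),(6,255,255))|cv2.inRange(h,(174,150,150),(180,255,255)))
red[:163]=0;red[200:]=0;red[:,:265]=0;red[:,310:]=0
p=np.argwhere(red>0)[:,::-1];P=np.array([onz(w,q,52)[:2] for q in p]).astype(np.float32)
print(len(p),p.min(0),p.max(0),cv2.minAreaRect(P),P.mean(0))
vx=cv2.fitLine(P,cv2.DIST_L2,0,.01,.01).ravel();print("stripe yaw",np.arctan2(vx[1],vx[0]))
b=cv2.inRange(h,(100,150,40),(125,255,255));b[:,:215]=0
q=np.argwhere(b>0)[:,::-1];Q=np.array([onz(w,x,8)[:2] for x in q]).astype(np.float32)
r=cv2.minAreaRect(Q);print("plate",r,cv2.boxPoints(r).round(1).tolist())
for n,u,v,z in(("stub tl",273,191,82),("stub tr",297,190,82),("stub br",296,219,82),("stub bl",275,220,82),("pad top l",330,108,45),("pad top r",367,143,45),("jaw l",352,84,46),("jaw r",393,128,46),("anvil c1",222,207,46),("anvil c2",271,253,46)):print(n,onz(w,(u,v),z).round(1))
save(w,"w2.png",(210,60,410,260),3)
E
```

```text
Traceback (most recent call last):
ValueError: zero-size array to reduction operation minimum which has no identity
```

```bash
python3 - <<'E'
from h import *
w=ctrl.get_image("wrist");h=cv2.cvtColor(w["img"],cv2.COLOR_RGB2HSV)
red=(cv2.inRange(h,(0,150,60),(8,255,255))|cv2.inRange(h,(172,150,60),(180,255,255)))
red[:167]=0;red[200:]=0;red[:,:265]=0;red[:,310:]=0
p=np.argwhere(red>0)[:,::-1];P=np.array([onz(w,q,52)[:2] for q in p]).astype(np.float32)
if len(p):
  vx=cv2.fitLine(P,cv2.DIST_L2,0,.01,.01).ravel();print(len(p),p.min(0),p.max(0),P.mean(0),"stripe yaw",np.arctan2(vx[1],vx[0]))
b=cv2.inRange(h,(100,150,40),(125,255,255));b[:,:215]=0
q=np.argwhere(b>0)[:,::-1];Q=np.array([onz(w,x,8)[:2] for x in q]).astype(np.float32)
r=cv2.minAreaRect(Q);print("plate",r,cv2.boxPoints(r).round(1).tolist())
for n,u,v,z in(("stub tl",273,191,82),("stub tr",297,190,82),("stub br",296,219,82),("stub bl",275,220,82),("pad top l",330,108,45),("pad top r",367,143,45),("jaw l",352,84,46),("jaw r",393,128,46),("anvil c1",222,207,46),("anvil c2",271,253,46)):print(n,onz(w,(u,v),z).round(1))
save(w,"w2.png",(210,60,410,260),3)
E
```

```text
171 [279 167] [288 185] [565.39594  -52.429726] stripe yaw -0.6732164
plate ((574.46044921875, 12.832382202148438), (78.38626861572266, 257.86578369140625), 2.7791736125946045) [[529.0999755859375, 139.6999969482422], [541.5999755859375, -117.80000305175781], [619.9000244140625, -114.0], [607.4000244140625, 143.5]]
stub tl [563.2 -60.7  82. ]
stub tr [574.4 -47.7  82. ]
stub br [590.1 -63.1  82. ]
stub bl [580.1 -74.8  82. ]
pad top l [552.4   8.6  45. ]
pad top r [592.4  12.4  45. ]
jaw l [550.5  31.7  46. ]
jaw r [596.9  34.2  46. ]
anvil c1 [ 550.6 -108.6   46. ]
anvil c2 [ 608.8 -108.2   46. ]
```

View pics/w2.png

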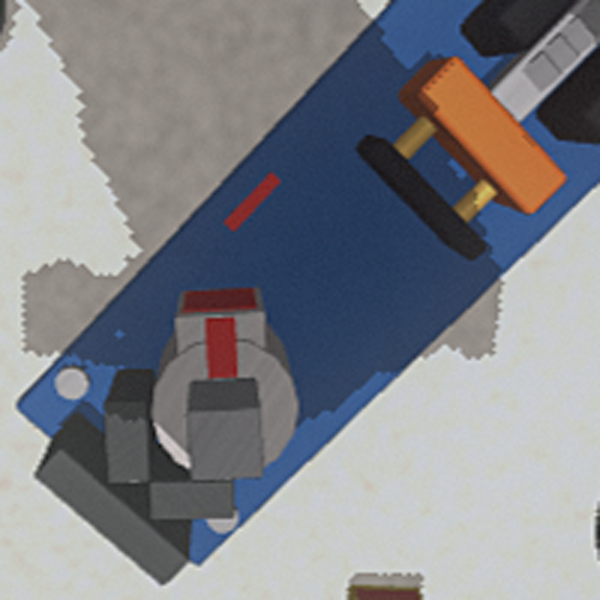

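Call:
{"method": "step_arm", "body": {
  "series": [
    [[0,0,-0.05,0.013,0.01,0,0.3],[0,0,0,0,0,0.25,0.3],[0,0,0,0,0,0.25,0.3],[0,0,0,0,0,0.2,0.3],[0,0,0,0,0,0.12,0.3],[0,0,0,0,0,0,0.3]]
  ]
}}

```text
clock: 4.55
eef_pos: [576.3, -62.4, 54.7]
tool_rot: [-3.139, -0.005, 2.425]
force: [-0.1, 0.2, 0.8]
width: 59.6
gripper_force: 0.0
```

```bash
python3 - <<'E'
from h import *
st();w=ctrl.get_image("wrist");save(w,"w3.png",(130,60,430,420),1.6)
E
```

```text
t 4.55 p [576.3 -62.4  54.7] rpy [-3.139 -0.005  2.425] F [-0.07  0.23  0.76] w 59.6 gf 0.0
```

View pics/w3.png

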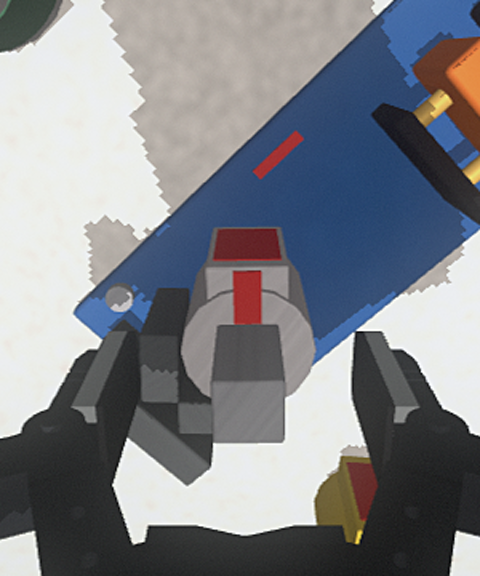

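The stub stands centred between the open fingers (crop 249,410), the stripe parallel to them. I'll close.

Call:
{"method": "step_arm", "body": {
  "series": [
    [[0,0,0,0,0,-0.015,0.6],[0,0,0,0,0,0,1],[0,0,0,0,0,0,1],[0,0,0,0,0,0,1],[0,0,0,0,0,0,1],[0,0,0,0,0,0,1]]
  ]
}}

```text
clock: 5.2
eef_pos: [579.3, -63.1, 61.1]
tool_rot: [3.14, 0.002, 2.424]
force: [-1.3, 0.5, 6.3]
width: 16.9
gripper_force: 59.0
```

Call:
{"method": "step_arm", "body": {
  "series": [
    [[0,0,0.128,0,0,0,1],[0,0,0.128,0,0,0,1],[0,0,0.128,0,0,0,1],[0,0,0.128,0,0,0,1],[0,0,0.128,0,0,0,1],[0,0,0.128,0,0,0,1],[0,0,0.128,0,0,0,1],[0,0,0.128,0,0,0,1],[0,0,0,0,0,0,1],[0,0,0,0,0,0,1]]
  ]
}}

```text
clock: 6.2
eef_pos: [580.3, -62.1, 61.0]
tool_rot: [3.138, -0.0, 1.62]
force: [0.8, 1.6, 5.4]
width: 16.7
gripper_force: 59.0
```

```bash
python3 - <<'E'
from h import *
st();w=ctrl.get_image("wrist");save(w,"w4.png",(130,20,430,420),1.45)
E
```

```text
t 6.2 p [580.3 -62.1  61. ] rpy [ 3.138 -0.     1.62 ] F [0.8  1.63 5.37] w 16.7 gf 59.0
```

View pics/w4.png

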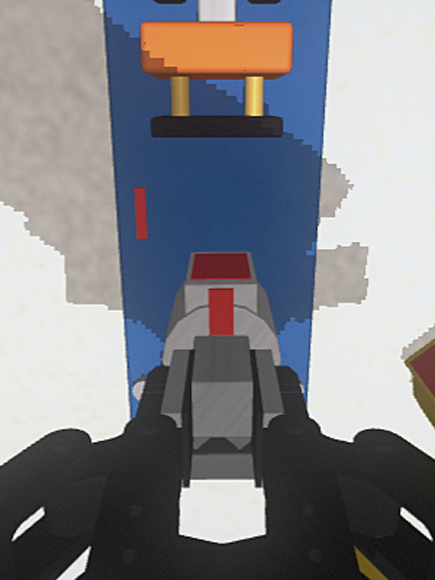

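The lug and stripe (crop 220,290) now point straight at the pad (217,125). I'll let go and lift.

Call:
{"method": "step_arm", "body": {
  "series": [
    [[0,0,0,0,0,0,0.6],[0,0,0,0,0,0,0.4],[0,0,0,0,0,0,0.4],[0,0,0,0,0,0,0.4],[0,0,0,0,0,-0.25,0.4],[0,0,0,0,0,-0.25,0.4],[0,0,0,0,0,-0.25,0.4],[0,0,0,0,0,0,0.4]]
  ]
}}

```text
clock: 7.05
eef_pos: [581.6, -64.0, 176.9]
tool_rot: [3.132, 0.002, 1.619]
force: [0.8, 0.3, 0.4]
width: 51.2
gripper_force: 0.0
```

```bash
cat >> h.py <<'E'
def lookwrist(name=None):
    s=st();w=ctrl.get_image("wrist")
    if name: save(w,name)
    return w
E
python3 - <<'E'
from h import *
w=lookwrist("w5.png")
ex=np.array([-.0485,.9988]);o=np.array([578.7,-71.5])
print(proj(w,[*(o+ex*80),29]),proj(w,[*(o+ex*133),104]),proj(w,[*o,82]))
E
```

```text
t 7.05 p [581.6 -64.  176.9] rpy [3.132e+00 2.000e-03 1.619e+00] F [0.75 0.34 0.44] w 51.2 gf 0.0
[276.80095499 103.43797302] [275.33310698   5.33745561] [276.84428237 221.35837532]
```

View pics/w5.png

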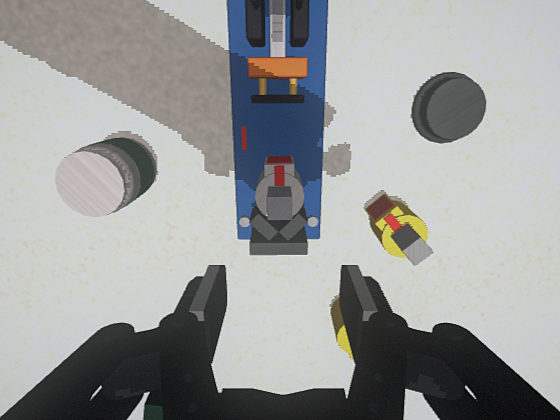

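The hub stands upright and free, its lug in line with the pad (278,97). Next I'll close the fingers and go to just in front of the trigger.

Call:
{"method": "step_arm", "body": {
  "series": [
    [[0,0,0,0.2,-0.006,0,1],[0,0,0,0.2,-0.005,0,1],[0,0,0,0.217,-0.005,0,1],[0,0,0,0,0,0.25,1],[0,0,0,0,0,0.23,1],[0,0,0,0,0,0,1],[0,0,0,0,0,0,1]]
  ]
}}

```text
clock: 7.8
eef_pos: [570.6, 28.9, 99.3]
tool_rot: [-3.139, 0.0, 1.619]
force: [1.2, -0.2, 0.8]
width: 0.0
gripper_force: 0.0
```

```bash
python3 - <<'E'
from h import *
w=lookwrist("w6.png")
E
```

```text
t 7.8 p [570.6  28.9  99.3] rpy [-3.139  0.     1.619] F [ 1.16 -0.15  0.85] w 0.0 gf 0.0
```

View pics/w6.png

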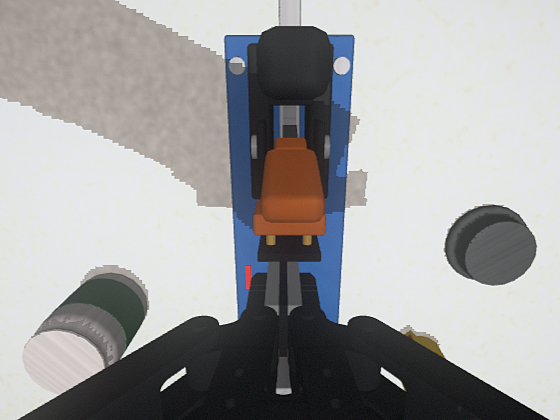

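The finger tips (283,285) stand in front of the trigger blade (292,190), about 4 mm to its left. I'll shift right and push.

Call:
{"method": "step_arm", "body": {
  "series": [
    [[0,0,0,0.04,0.027,0,1],[0,0,0,0.04,0,0,1],[0,0,0,0.04,0,0,1],[0,0,0,0,0,0,1]]
  ]
}}

```text
clock: 8.25
eef_pos: [574.8, 49.5, 100.5]
tool_rot: [3.141, -0.001, 1.622]
force: [-0.9, 0.7, -0.5]
width: -0.2
gripper_force: 0.0
```

Call:
{"method": "step_arm", "body": {
  "series": [
    [[0,0,0,0.03,0,0,1],[0,0,0,0.03,0,0,1],[0,0,0,0,0,0,1]]
  ]
}}

```text
clock: 8.55
eef_pos: [574.3, 56.9, 100.1]
tool_rot: [3.141, 0.0, 1.62]
force: [0.6, -1.2, -0.6]
width: -0.1
gripper_force: 0.6
```

Call:
{"method": "step_arm", "body": {
  "series": [
    [[0,0,0,0.03,0,0,1],[0,0,0,0.03,0,0,1],[0,0,0,0,0,0,1]]
  ]
}}

```text
clock: 8.85
eef_pos: [573.9, 66.0, 100.1]
tool_rot: [3.141, 0.0, 1.62]
force: [0.1, -1.9, 1.3]
width: -0.0
gripper_force: 1.1
```

```bash
cat >> h.py <<'E'
def gauge(n=""):
    # orange jaw front edge / pad rear in the top view -> slide estimate
    a=ctrl.get_image("top");h=cv2.cvtColor(a["img"],cv2.COLOR_RGB2HSV)
    m=cv2.inRange(h,(4,150,70),(18,255,255));m[:170]=0;m[225:]=0;m[:,:150]=0;m[:,290:]=0
    k,l,s,c=cv2.connectedComponentsWithStats(m)
    for i in range(1,k):
        if s[i][4]>15:
            X=onz(a,c[i],46);print("comp",s[i].tolist(),c[i].round(1),"clamp x at z46",round(float((X[:2]-[579.5,-71.5])@[-.0485,.9988]),1))
    return a
E
python3 - <<'E'
from h import *
st();gauge()
E
```

```text
t 8.85 p [573.9  66.  100.1] rpy [3.141 0.    1.62 ] F [ 0.11 -1.88  1.31] w -0.0 gf 1.1
comp [203, 185, 7, 21, 121] [205.9 195. ] clamp x at z46 104.2
```

Call:
{"method": "step_arm", "body": {
  "series": [
    [[0,0,0,0.03,0,0,1],[0,0,0,0.02,0,0,1],[0,0,0,0,0,0,1]]
  ]
}}

```text
clock: 9.2
eef_pos: [573.6, 73.2, 100.3]
tool_rot: [3.141, 0.0, 1.62]
force: [0.4, -4.4, 3.5]
width: 0.1
gripper_force: 2.1
```

Call:
{"method": "step_arm", "body": {
  "series": [
    [[0,0,0,0.02,0,0,1],[0,0,0,0.01,0,0,1],[0,0,0,0,0,0,1]]
  ]
}}

```text
clock: 9.5
eef_pos: [573.3, 77.8, 100.0]
tool_rot: [3.141, -0.0, 1.62]
force: [-0.0, -3.2, 3.2]
width: 0.1
gripper_force: 2.2
```

```bash
python3 - <<'E'
from h import *
st();gauge()
E
```

```text
t 9.5 p [573.3  77.8 100. ] rpy [ 3.141 -0.     1.62 ] F [-0.   -3.15  3.15] w 0.1 gf 2.2
comp [206, 185, 7, 20, 121] [208.9 194.6] clamp x at z46 97.9
```

Call:
{"method": "step_arm", "body": {
  "series": [
    [[0,0,0,0.02,0,0,1],[0,0,0,0.01,0,0,1],[0,0,0,0,0,0,1]]
  ]
}}

```text
clock: 9.85
eef_pos: [573.3, 78.1, 100.1]
tool_rot: [3.141, 0.005, 1.617]
force: [1.2, -10.0, 2.9]
width: 0.1
gripper_force: 5.6
```

```bash
python3 - <<'E'
from h import *
st();gauge()
E
```

```text
t 9.85 p [573.3  78.1 100.1] rpy [3.141 0.005 1.617] F [  1.16 -10.01   2.87] w 0.1 gf 5.6
comp [206, 185, 7, 20, 122] [208.9 194.6] clamp x at z46 97.8
```

Call:
{"method": "step_arm", "body": {
  "series": [
    [[0,0,0,-0.11,0,0,1],[0,0,0,-0.11,0,0,1],[0,0,0,0,0,0,1],[0,0,0,0,0,0,1]]
  ]
}}

```text
clock: 10.3
eef_pos: [574.0, 50.9, 99.6]
tool_rot: [-3.14, -0.002, 1.62]
force: [-0.9, -0.0, 0.3]
width: 0.1
gripper_force: 0.0
```

```bash
python3 - <<'E'
from h import *
st();gauge()
E
```

```text
t 10.3 p [574.   50.9  99.6] rpy [-3.14e+00 -2.00e-03  1.62e+00] F [-0.86 -0.01  0.26] w 0.1 gf 0.0
comp [206, 185, 8, 20, 120] [208.9 194.7] clamp x at z46 97.9
```

Trigger released and the jaw stayed put. Next is stroke 2, in full.

Call:
{"method": "step_arm", "body": {
  "series": [
    [[0,0,0,0.06,0,0,1],[0,0,0,0.05,0,0,1],[0,0,0,0.05,0,0,1],[0,0,0,0.03,0,0,1],[0,0,0,0.01,0,0,1],[0,0,0,0,0,0,1],[0,0,0,0,0,0,1]]
  ]
}}

```text
clock: 11.05
eef_pos: [573.4, 78.0, 100.2]
tool_rot: [3.141, 0.002, 1.619]
force: [0.6, -6.0, 4.1]
width: 0.1
gripper_force: 3.3
```

```bash
python3 - <<'E'
from h import *
st();gauge()
E
```

```text
t 11.05 p [573.4  78.  100.2] rpy [3.141e+00 2.000e-03 1.619e+00] F [ 0.55 -5.99  4.12] w 0.1 gf 3.3
comp [212, 185, 7, 20, 120] [214.6 194.4] clamp x at z46 85.9
```

Call:
{"method": "step_arm", "body": {
  "series": [
    [[0,0,0,-0.1,0,0,1],[0,0,0,-0.1,0,0,1],[0,0,0,0,0,0,1],[0,0,0,0,0,0,1],[0,0,0,0.06,0,0,1],[0,0,0,0.05,0,0,1],[0,0,0,0.05,0,0,1],[0,0,0,0.03,0,0,1],[0,0,0,0.01,0,0,1],[0,0,0,0,0,0,1],[0,0,0,0,0,0,1]]
  ]
}}

```text
clock: 12.2
eef_pos: [573.5, 78.0, 100.2]
tool_rot: [3.141, 0.002, 1.619]
force: [0.2, -5.4, 2.8]
width: 0.0
gripper_force: 3.3
```

```bash
python3 - <<'E'
from h import *
st();gauge()
E
```

```text
t 12.2 p [573.5  78.  100.2] rpy [3.141e+00 2.000e-03 1.619e+00] F [ 0.23 -5.39  2.78] w 0.0 gf 3.3
comp [217, 184, 8, 21, 123] [220.3 194. ] clamp x at z46 73.7
```

Call:
{"method": "step_arm", "body": {
  "series": [
    [[0,0,0,-0.1,0,0,1],[0,0,0,-0.1,0,0,1],[0,0,0,0,0,0,1],[0,0,0,0,0,0,1],[0,0,0,0.06,0,0,1],[0,0,0,0.05,0,0,1],[0,0,0,0.05,0,0,1],[0,0,0,0.03,0,0,1],[0,0,0,0.01,0,0,1],[0,0,0,0,0,0,1],[0,0,0,0,0,0,1]]
  ]
}}

```text
clock: 13.35
eef_pos: [573.4, 77.9, 100.2]
tool_rot: [3.141, 0.002, 1.619]
force: [0.7, -6.3, 3.3]
width: -0.2
gripper_force: 3.3
```

```bash
python3 - <<'E'
from h import *
st();a=gauge();save(a,"t4.png",(190,170,290,225),7)
E
```

```text
t 13.35 p [573.4  77.9 100.2] rpy [3.141e+00 2.000e-03 1.619e+00] F [ 0.68 -6.32  3.27] w -0.2 gf 3.3
comp [223, 184, 7, 20, 119] [225.8 193.5] clamp x at z46 62.1
```

View pics/t4.png

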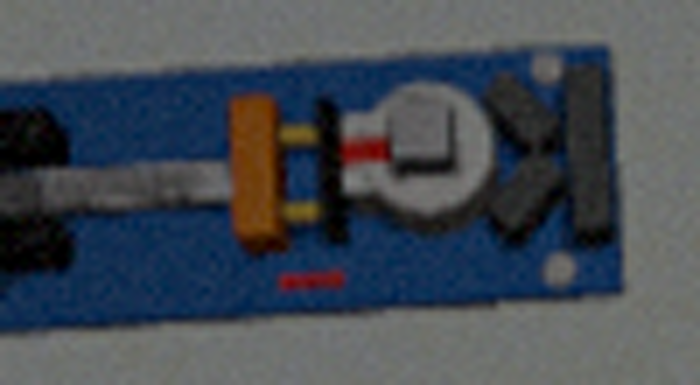

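Call:
{"method": "step_arm", "body": {
  "series": [
    [[0,0,0,-0.1,0,0,1],[0,0,0,-0.1,0,0,1],[0,0,0,0,0,0,1],[0,0,0,0,0,0,1],[0,0,0,0.04,0,0,1],[0,0,0,0.03,0,0,1],[0,0,0,0.03,0,0,1],[0,0,0,0.03,0,0,1],[0,0,0,0.02,0,0,1],[0,0,0,0,0,0,1],[0,0,0,0,0,0,1]]
  ]
}}

```text
clock: 14.5
eef_pos: [573.8, 70.8, 100.5]
tool_rot: [3.141, 0.001, 1.619]
force: [-1.0, -5.6, 4.9]
width: -0.1
gripper_force: 2.9
```

```bash
cat >> h.py <<'E'
def gap():
    # dark pad strip and jaw along the clamp centre line, brass/pad profile in the top view
    a=ctrl.get_image("top");h=cv2.cvtColor(a["img"],cv2.COLOR_RGB2HSV)
    ex=np.array([-.0485,.9988]);ey=np.array([-.9988,-.0485]);o=np.array([579.5,-71.5])
    V=[]
    xs=np.arange(20,75,1.)
    for x in xs:
        col=[]
        for y in (-19,-17.5,-3,-1,0,1,3,17.5,19):
            if abs(y)<5: continue
            u=proj(a,[*(o+ex*x+ey*y),45]);col.append(cv2.getRectSubPix(a["img"],(1,1),tuple(map(float,u)))[0,0])
        V.append(np.mean(col,0))
    V=np.array(V);print("x:R,G,B",[(int(x),*v.astype(int).tolist()) for x,v in zip(xs,V)][::2])
    return a
def drum():
    w=ctrl.get_image("top");h=cv2.cvtColor(w["img"],cv2.COLOR_RGB2HSV)
    m=cv2.inRange(h,(0,0,105),(180,60,255));m[:180]=0;m[206:]=0;m[:,:238]=0;m[:,260+3:]=0
    q=np.argwhere(m>0)[:,::-1]
    if len(q):
        c=(q.min(0)+q.max(0))/2;X=onz(w,c,52)[:2]-[579.5,-71.5];print("drum",q.min(0),q.max(0),"clamp x",X@[-.0485,.9988],"y",X@[-.9988,-.0485])
E
python3 - <<'E'
from h import *
st();gauge();gap();drum()
E
```

```text
t 14.5 p [573.8  70.8 100.5] rpy [3.141e+00 1.000e-03 1.619e+00] F [-0.99 -5.62  4.89] w -0.1 gf 2.9
comp [227, 184, 7, 20, 120] [229.6 193.3] clamp x at z46 54.0
x:R,G,B [(20, 25, 42, 62), (22, 20, 39, 64), (24, 15, 37, 66), (26, 19, 41, 71), (28, 17, 40, 70), (30, 12, 27, 48), (32, 15, 20, 33), (34, 13, 18, 26), (36, 17, 21, 28), (38, 28, 34, 43), (40, 42, 52, 63), (42, 38, 52, 61), (44, 39, 49, 57), (46, 52, 44, 45), (48, 73, 37, 17), (50, 112, 64, 15), (52, 115, 67, 17), (54, 114, 64, 14), (56, 112, 62, 13), (58, 112, 62, 18), (60, 100, 56, 35), (62, 50, 49, 71), (64, 20, 47, 87), (66, 15, 46, 85), (68, 15, 46, 83), (70, 14, 46, 82), (72, 18, 46, 82), (74, 21, 49, 83)]
drum [240 182] [260 199] clamp x 10.313000007877998 y -0.7671579445569919
```

Call:
{"method": "step_arm", "body": {
  "series": [
    [[0,0,0,0.02,0,0,1],[0,0,0,0.02,0,0,1],[0,0,0,0.01,0,0,1],[0,0,0,0,0,0,1],[0,0,0,0,0,0,1]]
  ]
}}

```text
clock: 15.15
eef_pos: [573.6, 77.0, 100.5]
tool_rot: [3.14, 0.003, 1.619]
force: [-0.5, -8.0, 4.0]
width: -0.0
gripper_force: 4.2
```

```bash
python3 - <<'E'
from h import *
st();gauge();gap()
E
```

```text
t 15.15 p [573.6  77.  100.5] rpy [3.140e+00 3.000e-03 1.619e+00] F [-0.5  -8.03  3.97] w -0.0 gf 4.2
comp [228, 184, 7, 20, 121] [230.7 193.3] clamp x at z46 51.8
x:R,G,B [(20, 23, 40, 60), (22, 24, 43, 66), (24, 20, 40, 67), (26, 18, 40, 68), (28, 15, 39, 69), (30, 7, 28, 49), (32, 6, 17, 31), (34, 7, 14, 21), (36, 17, 22, 28), (38, 32, 36, 46), (40, 42, 53, 64), (42, 38, 46, 56), (44, 52, 37, 34), (46, 83, 43, 15), (48, 113, 63, 17), (50, 113, 64, 13), (52, 113, 64, 13), (54, 114, 64, 14), (56, 111, 61, 16), (58, 94, 51, 37), (60, 41, 47, 74), (62, 17, 47, 86), (64, 17, 48, 86), (66, 17, 49, 85), (68, 18, 48, 83), (70, 20, 48, 82), (72, 18, 45, 82), (74, 16, 45, 82)]
```

Pad contact is made: the jaw moved on 2.2 mm while the pad stayed at about x = 30. I'll release fully and then make the final stroke in small steps.

Call:
{"method": "step_arm", "body": {
  "series": [
    [[0,0,0,-0.06,0,0,1],[0,0,0,-0.07,0,0,1],[0,0,0,-0.07,0,0,1],[0,0,0,0,0,0,1],[0,0,0,0,0,0,1]]
  ]
}}

```text
clock: 15.75
eef_pos: [574.3, 49.6, 99.8]
tool_rot: [-3.141, -0.001, 1.619]
force: [0.3, 0.2, -0.3]
width: 0.1
gripper_force: 0.0
```

```bash
cat >> h.py <<'E'
def press():
    from scipy.ndimage import map_coordinates as mc
    ex=np.array([-.0485,.9988]);ey=np.array([-.9988,-.0485]);o=np.array([579.5,-71.5]);xs=np.arange(20,75,.25)
    R=0;B=0
    for _ in range(3):
        a=ctrl.get_image("top");im=a["img"].astype(float)
        for y in(-18,-16.5,16.5,18):
            u=np.array([proj(a,[*(o+ex*x+ey*y),45]) for x in xs])
            R=R+mc(im[...,0],u.T[::-1],order=1);B=B+mc(im[...,2],u.T[::-1],order=1)
    R/=12;B/=12
    i=np.where(R>80)[0][0];j=np.where(B[:i]<45)[0]
    print("jaw front",round(xs[i]-(R[i]-80)/(R[i]-R[i-1])*.25,2),"pad front",xs[j[0]] if len(j) else None)
    return a
E
python3 - <<'E'
from h import *
st();gauge();press()
E
```

```text
t 15.75 p [574.3  49.6  99.8] rpy [-3.141e+00 -1.000e-03  1.619e+00] F [ 0.34  0.18 -0.35] w 0.1 gf 0.0
comp [226, 184, 7, 20, 120] [229.  193.5] clamp x at z46 55.4
jaw front 49.04 pad front 30.25
```

Call:
{"method": "step_arm", "body": {
  "series": [
    [[0,0,0,0.04,0,0,1],[0,0,0,0.03,0,0,1],[0,0,0,0.02,0,0,1],[0,0,0,0.01,0,0,1],[0,0,0,0,0,0,1],[0,0,0,0,0,0,1]]
  ]
}}

```text
clock: 16.55
eef_pos: [574.4, 61.9, 100.8]
tool_rot: [3.14, 0.003, 1.618]
force: [-1.2, -6.3, 4.6]
width: 0.1
gripper_force: 3.1
```

```bash
python3 - <<'E'
from h import *
st();gauge();press()
E
```

```text
t 16.55 p [574.4  61.9 100.8] rpy [3.140e+00 3.000e-03 1.618e+00] F [-1.22 -6.34  4.58] w 0.1 gf 3.1
comp [227, 184, 8, 20, 123] [230.2 193.7] clamp x at z46 52.7
jaw front 46.46 pad front 30.25
```

Call:
{"method": "step_arm", "body": {
  "series": [
    [[0,0,0,0.015,0,0,1],[0,0,0,0.012,0,0,1],[0,0,0,0,0,0,1],[0,0,0,0,0,0,1]]
  ]
}}

```text
clock: 17.15
eef_pos: [574.4, 65.5, 100.9]
tool_rot: [3.14, 0.003, 1.618]
force: [-1.5, -6.9, 5.1]
width: -0.3
gripper_force: 3.5
```

```bash
python3 - <<'E'
from h import *
st();gauge();press()
E
```

```text
t 17.15 p [574.4  65.5 100.9] rpy [3.140e+00 3.000e-03 1.618e+00] F [-1.55 -6.87  5.07] w -0.3 gf 3.5
comp [228, 184, 7, 20, 124] [230.7 193.6] clamp x at z46 51.7
jaw front 45.23 pad front 30.25
```

Call:
{"method": "step_arm", "body": {
  "series": [
    [[0,0,0,0.013,0,0,1],[0,0,0,0.012,0,0,1],[0,0,0,0,0,0,1],[0,0,0,0,0,0,1]]
  ]
}}

```text
clock: 17.75
eef_pos: [574.3, 67.9, 101.0]
tool_rot: [3.14, 0.005, 1.617]
force: [-1.7, -9.7, 6.5]
width: 0.0
gripper_force: 4.5
```

```bash
python3 - <<'E'
from h import *
st();gauge();press()
E
```

```text
t 17.75 p [574.3  67.9 101. ] rpy [3.14  0.005 1.617] F [-1.71 -9.7   6.54] w 0.0 gf 4.5
comp [228, 183, 8, 21, 121] [231.3 193.5] clamp x at z46 50.4
jaw front 44.33 pad front 30.25
```

Call:
{"method": "step_arm", "body": {
  "series": [
    [[0,0,0,0.008,0,0,1],[0,0,0,0.008,0,0,1],[0,0,0,0,0,0,1],[0,0,0,0,0,0,1],[0,0,0,0,0,0,1],[0,0,0,0,0,0,1]]
  ]
}}

```text
clock: 18.55
eef_pos: [574.2, 69.3, 101.1]
tool_rot: [3.139, 0.006, 1.617]
force: [-1.0, -11.1, 7.4]
width: -0.0
gripper_force: 5.5
```

```bash
python3 - <<'E'
from h import *
st();gauge();a=press()
h=cv2.cvtColor(a["img"],cv2.COLOR_RGB2HSV)
red=cv2.inRange(h,(0,130,60),(4,255,255))|cv2.inRange(h,(172,130,60),(180,255,255));red[:182]=0;red[200:]=0;red[:,:236]=0;red[:,262:]=0
q=np.argwhere(red>0)[:,::-1]
P=np.array([onz(a,x,52)[:2] for x in q],np.float32)
v=cv2.fitLine(P,cv2.DIST_L2,0,.01,.01).ravel();o=np.array([579.5,-71.5])
print(len(q),"stripe yaw",np.arctan2(v[1],v[0]),"clamp 1.619; stripe mid y",(P.mean(0)-o)@[-.9988,-.0485],"x",(P.mean(0)-o)@[-.0485,.9988])
E
```

```text
t 18.55 p [574.2  69.3 101.1] rpy [3.139 0.006 1.617] F [ -0.95 -11.13   7.37] w -0.0 gf 5.5
comp [228, 184, 7, 20, 121] [231.5 193.3] clamp x at z46 50.1
jaw front 44.26 pad front 30.25
21 stripe yaw 1.5529103 clamp 1.619; stripe mid y -0.627477087020874 x 25.05310872039795
```

The press reads about 5–6 mm by force and image. One numeric check of the hub's seat against the anvil, then I hand in.

```bash
python3 - <<'E'
from h import *
from scipy.ndimage import map_coordinates as mc
a=ctrl.get_image("top");im=a["img"].astype(float)
ex=np.array([-.0485,.9988]);ey=np.array([-.9988,-.0485]);o=np.array([579.5,-71.5])
t4=cv2.resize(cv2.imread("pics/t4.png")[...,::-1],(100,55),interpolation=cv2.INTER_AREA).astype(np.uint8)
# displacement of the hub since t4
g=lambda x:cv2.cvtColor(x,cv2.COLOR_RGB2GRAY)
tp=g(t4)[10:35,57:70]   # stub and drum right part
now=g(a["img"])[170:225,190:290]
r=cv2.matchTemplate(now,tp,cv2.TM_CCOEFF_NORMED);_,m,_,l=cv2.minMaxLoc(r);print("hub shift px",l[0]-57,l[1]-10,m, r[l[1],l[0]-1:l[0]+2])
for z,ys,nm in((52,(-6,-4,4,6),"drum"),(46,(-12,-8,8,12),"anvil")):
    xs=np.arange(-66,0,2.)
    V=np.mean([[mc(im[...,c],np.array([proj(a,[*(o+ex*x+ey*y),z]) for x in xs]).T[::-1],order=1) for c in range(3)] for y in ys],0).T.astype(int)
    print(nm,[(int(x),int(v[0]),int(v[2])) for x,v in zip(xs,V)])
E
```

```text
hub shift px 2 0 0.9631268382072449 [0.95083064 0.96312684 0.7994375 ]
drum [(-66, 111, 111), (-64, 111, 112), (-62, 110, 109), (-60, 110, 108), (-58, 110, 108), (-56, 109, 107), (-54, 110, 108), (-52, 112, 111), (-50, 111, 111), (-48, 87, 98), (-46, 29, 61), (-44, 29, 36), (-42, 42, 42), (-40, 40, 40), (-38, 41, 43), (-36, 43, 44), (-34, 38, 42), (-32, 14, 44), (-30, 20, 43), (-28, 30, 38), (-26, 37, 38), (-24, 39, 41), (-22, 39, 40), (-20, 34, 41), (-18, 24, 40), (-16, 23, 40), (-14, 51, 54), (-12, 90, 88), (-10, 114, 112), (-8, 114, 111), (-6, 111, 109), (-4, 96, 96), (-2, 56, 56)]
anvil [(-66, 111, 111), (-64, 110, 112), (-62, 110, 110), (-60, 112, 111), (-58, 109, 109), (-56, 110, 109), (-54, 112, 111), (-52, 113, 112), (-50, 109, 108), (-48, 81, 88), (-46, 34, 59), (-44, 32, 44), (-42, 43, 44), (-40, 40, 42), (-38, 40, 40), (-36, 41, 42), (-34, 33, 41), (-32, 15, 35), (-30, 21, 39), (-28, 35, 46), (-26, 39, 45), (-24, 41, 44), (-22, 43, 43), (-20, 43, 44), (-18, 42, 42), (-16, 35, 39), (-14, 39, 38), (-12, 56, 55), (-10, 85, 84), (-8, 104, 103), (-6, 111, 109), (-4, 107, 106), (-2, 91, 89)]
```

```bash
python3 - <<'E'
from h import *
st();print(ctrl.finish_job());st()
E
```

```text
t 18.8 p [574.2  69.2 101.1] rpy [3.139 0.006 1.617] F [ -1.45 -10.76   6.61] w 0.0 gf 5.5
the job is handed in; nothing more can be done
None
the job is handed in; nothing more can be done
```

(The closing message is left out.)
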